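# Touch a takeaway box off on a lid press's three stops, then press its lid home

## Robot

A 6-joint arm with a two-finger parallel gripper is mounted at the origin on a cart in front of the work surface, level with it; the furniture and walls round the work are solid. World frame = base frame: x ahead of the robot, y to its left, z up, the work surface at z = 0. Lengths are in m, angles in degrees, forces in N, time in s.
With the tool pointing down it reaches from about 0.4 to 0.825 m from the base axis. Payload 7 kg.
Tool frame: the origin (TCP) lies on the centre line of the jaws, within the pads' length; the fingertips stand 19 mm ahead of it and the grasp point (between the pads) is the TCP (r.tip_extent is the distance from the TCP to the fingertips, in m); z points along the fingers, y is the line along which they close (so a half turn about z gives the same grasp; the last joint's range is limited). The gripper opens to 88 mm and grips with 3 to 60 N. Pads are 19 mm wide; open, the fingers measure 130 mm over their backs; the gripper's body (78 mm by 193 mm) begins 47 mm behind the grasp point.
Start: joints at [84.803, 20.546, 0.682, 0, -70.136, -16.507], TCP at [0.25, 0.627, 0.246] pointing down, gripper open.
Joint ranges: [-176.03, 176.03], [-82.01, 121.73], [-58.28, 71.71], [-173.87, 95.51], [-174.79, -0.11], [-173.66, 173.66]. Speed limits (degrees/s): [136.94, 136.94, 172.46, 180, 180, 180].

## Interface

Orientations are given as [roll, pitch, yaw] about the fixed x, y, z axes, in that order (R = Rz(yaw) Ry(pitch) Rx(roll)).
In Python, from plant import r gives the robot as it stands. The module is installed in compiled form; this text tells all that it offers.
- The arm moves only by the tool jog_arm, never from a script. Its argument "deltas" is a list that holds one entry, the list of rows, each a list of 5 numbers: the opening, from -1 (shut) to 1 (fully open), then the shift along the world's x, y, z in cm, then the turn about the world's z in rad. In form: [[[claw, dx, dy, dz, turn], ...]]. A call has 1 to 8 rows; each row shifts and turns the commanded pose from where the row before left it; what a row does not reach is not made up. A row lasts 1/8 s, in which the tool goes at most 62.5 mm and 10.7 degrees, less where a joint would pass 70% of its speed; a pose out of reach is approached as far as the arm can. A call with a gripper value outside its range is refused whole. The fingers move at their own pace and stop on an object; "force" is the grip in N (left out, the last holds). Time passes only in rows, so rows that do not move let the fingers close. It gives the time, the measured TCP pose, the force, the opening and the grip force at its end, in the units of the state.
- r.get_state(): the state, without advancing time (a new reading comes with each control period).
- r.capture(name): name is "scene" or "side" or "wrist"; returns the picture (420x560x3 uint8, blue, green, red); there is no depth.
- r.camera_info(name): a dict with "fx", "fy", "cx", "cy" (pixels), "view" (4x4, takes a point from world to camera coordinates). Camera axes: x right, y up, looking along -z (the intrinsics and any distortion apply to the point x, -y, -z); pixel columns grow to the right and rows downward; lengths in m; the calibration is good to about 2 mm. A picture is of the moment at which its call begins: read the wrist's pose just before it. camera_info takes no time and is no camera call; for the wrist camera it gives the pose at the moment of the call.
- r.close_job(): hands the job in; it is judged then, once.
The state is a dict: "time_s": time; "joints": joint angles; "qd": joint speeds; "joint_torque": joint torques, N m; "tcp_pos": TCP position; "eef_rot": TCP orientation; "contact_force": force on the tool from outside, world axes, zero at the start; "moment": the same for the moment, N m; "gripper_width": finger opening in m; "gripper_force": force on a finger pad.
Only numpy, scipy, OpenCV 4.12 (cv2) and the standard library are available. Lean on these libraries where they do the work, as an engineer would, in place of code of your own. Each camera call takes 0.05 s, during which the arm holds its last target. There are 200 camera calls.

## Task

The filled takeaway box has been set down roughly on the bed of the lid press. Touch it off, gently and without lifting or tipping it, until it rests against all three brass stop buttons (two behind it, one on its right), and let go of it. Only then press the red pedal right down to its stop so that the lid is pushed home, let the pedal come back up, and leave the box closed against the three buttons and the things standing round the press as they are.

Things in the scene. Friction and masses are not known exactly. Their poses are not given: they have to be found in the camera images.
- lunch_box: black takeaway box on the press bed, 160 (x) by 130 (y) by 50 mm high, white lid; 0.3 to 0.6 kg, loose; slides with 1 to 5 N, up to 12 once it bears on a button. Origin: centre of its underside; x rear, y left, z up. Its rear side (x = +80) belongs on the two rear buttons, its right side (y = -65) on the side button; it starts 5 to 60 mm off, up to 8 degrees askew. Lid top at z = 64, closed 56
- lid (a joint): how far the white lid is pushed down into the box, m: 0 at the start (it stands proud), 0.008 the most it can go; the press brings it to between 0.007 and 0.008. It moves straight down, stiffly (5 N), and stays where it is pushed to
- press: lid press, fixed: grey base, steel bed (top 30 mm above the worktop, x -155 to +195, y -112 to +112 mm), red rocker on two grey cheeks at the rear. Origin: at worktop level under the centre of a box that rests on all three buttons (a located box is at [0, 0, 30] mm with the press's yaw). x to the rear (away from the robot at yaw 0), y to the left, z up
- press_foot (a point): centre of the underside of the black press foot, 60 mm across, over the box; raised it is some 115 mm above the worktop. It hangs on the red press arm, 44 mm wide along the press's y = 0 from the rear to x = -28 mm, top at 185 mm. When the gripper works low at the box its body must stay clear of these: in front of x = -40 or left of y = +40 mm
- stop_rear_left (a point): face of the left rear stop: brass button 18 mm across on a dark block 32 mm high, pointing to the front; at [80, 28, 48] mm in the press frame. Rigid
- stop_rear_right (a point): face of the right rear stop, the same kind; at [80, -28, 48] mm in the press frame. Rigid
- stop_side (a point): face of the side stop, the same kind but on the right of the bed and pointing to the left (press +y); at [0, -65, 48] mm in the press frame. Rigid
- pedal (a joint): angle of the red rocker, rad: 0 raised (it springs back there), 0.20 down on its stop. Pedal pad and press foot turn down together about the shaft across the press at x = 150, z = 122 mm (press frame). Pressing at the pad takes 5 N to start and about 11 N near the stop with a lid under the foot (more if the finger drags on the pad); the stop is rigid
- pedal_pad (a point): centre of the top of the ribbed black pedal pad, 80 (along press x) by 62 mm, at the right front of the press: raised at about [-128, -180, 108] mm in the press frame; it goes down 55 mm, on an arc about the shaft, to [-120, -180, 53] mm
- closed_box_low: the lower of two finished boxes of the same kind, closed, stacked to the left of the press (114 mm high together), fixed: not to be handled
- spice_jar: bystander: small jar, 47 mm across, 98 mm high, to the right of the press; origin under its centre
- pepper_shaker: bystander: steel pepper shaker, 58 mm across, 95 mm high, to the right of the press; origin under its centre
- sauce_dish: bystander: small white dish, 67 mm across, 21 mm high, to the right of the press; origin under its centre

How it is judged:
By the outcome, as a careful person would: the job done as asked, in the order asked, and still so for the second after the job is handed in, with the robot touching nothing.
It also fails if it takes over 61 s, if anything falls off the work surface, if the arm or the gripper's body presses on something with over 40 N, if the wrist force passes 120 N, or if a joint passes its speed limit or range.

## Working session

There is one attempt and no reset: what is moved stays moved. The work goes in short steps, Python scripts to look and compute and a tool call to move; the robot and the scene stay as the last step left them, time stands still between calls to the robot, and variables do not carry over. Pictures are saved under pics/ and viewed, at most 10 in all, crops included, and the job is handed in when it is done.

Besides the shell and the picture viewer there is one more tool, called after "Emit:" by a JSON object that holds its "op" and its "data". jog_arm: Moves the arm, as the interface text tells. Its arguments: {"type":"object","properties":{"deltas":{"type":"array"},"force":{"type":"number"}},"required":["deltas"]}

```bash
mkdir -p pics; python3 - <<'E'
from plant import r
import cv2
for n in("scene","side"):
    cv2.imwrite(f"pics/{n}1.png",cv2.resize(r.capture(n),(800,600),interpolation=cv2.INTER_CUBIC))
    i=r.camera_info(n);print(n,i)
print(r.get_state())
E
```

```text
scene {'fx': 520.9380056592619, 'fy': 520.9380056592619, 'cx': 268.4491306410518, 'cy': 214.02495364430754, 'view': array([[ 0.44344313, -0.89620512,  0.01321273, -0.33907231],
       [ 0.49444545,  0.25689433,  0.83037883, -0.34029088],
       [-0.74758403, -0.36169281,  0.55704257, -1.16746262],
       [ 0.        ,  0.        ,  0.        ,  1.        ]])}
side {'fx': 387.1389120913532, 'fy': 387.1389120913532, 'cx': 281.2852239010584, 'cy': 209.28245443651085, 'view': array([[-0.83018581, -0.55694122, -0.02465746,  0.41523271],
       [ 0.18119087, -0.31138616,  0.93284968, -0.21270026],
       [-0.52722043,  0.76997087,  0.35942104, -0.92545319],
       [ 0.        ,  0.        ,  0.        ,  1.        ]])}
{'time_s': 0.1, 'joints': array([ 8.48047725e+01,  2.05887947e+01,  6.40211828e-01, -1.68645214e-02,
       -7.01342277e+01, -1.65062761e+01]), 'qd': array([-0.01717919, -0.03334996,  0.15560023,  0.10873855, -0.03675525,
        0.02215968]), 'joint_torque': array([-1.31422610e-03, -5.84162700e+01,  2.93751615e+01,  7.01537937e+00,
        1.01529653e-02, -5.36487744e-05]), 'tcp_pos': array([0.24948087, 0.62678771, 0.24471159]), 'eef_rot': array([ 1.79916097e+02, -8.32904743e-03, -2.17072398e+01]), 'contact_force': array([-0.17942781, -0.17078814, -0.11795542]), 'moment': array([ 0.00560312, -0.02041749,  0.04510023]), 'gripper_force': 0.0, 'gripper_width': 0.0873830523397558}
```

View pics/scene1.png

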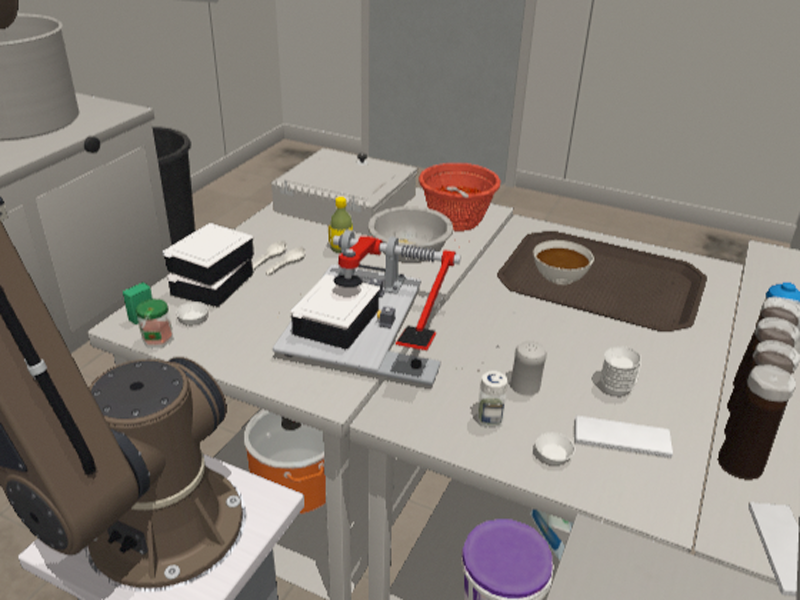

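View pics/side1.png

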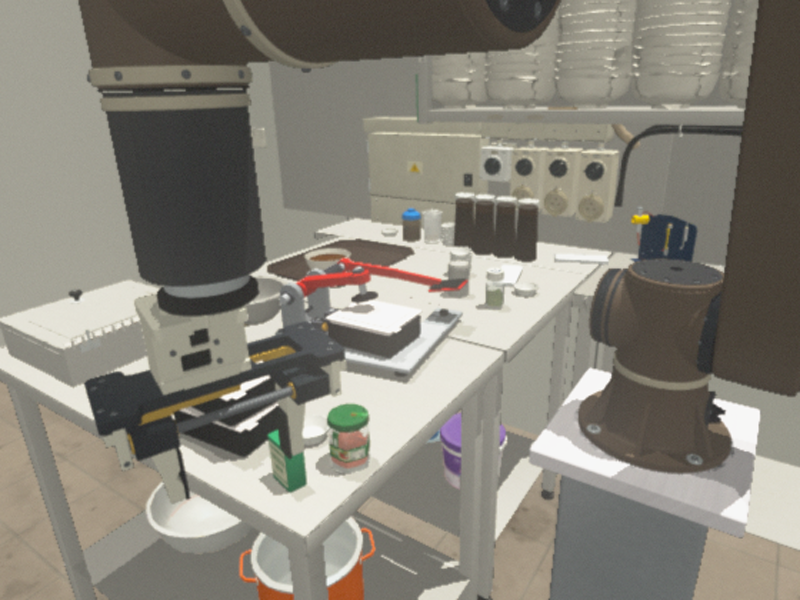

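The scene view shows the press in the middle: box at about (335,310), pedal pad at (416,337), side stop at (386,316). I'll take crops to get corner pixels.

```bash
python3 - <<'E'
from plant import r
import cv2
a=r.capture("scene");b=r.capture("side")
cv2.imwrite("pics/c1.png",cv2.resize(a[154:274,180:340],None,fx=5,fy=5,interpolation=cv2.INTER_CUBIC))
cv2.imwrite("pics/c2.png",cv2.resize(b[175:275,195:335],None,fx=5.7,fy=5.7,interpolation=cv2.INTER_CUBIC))
E
```

```text
(no output)
```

View pics/c1.png

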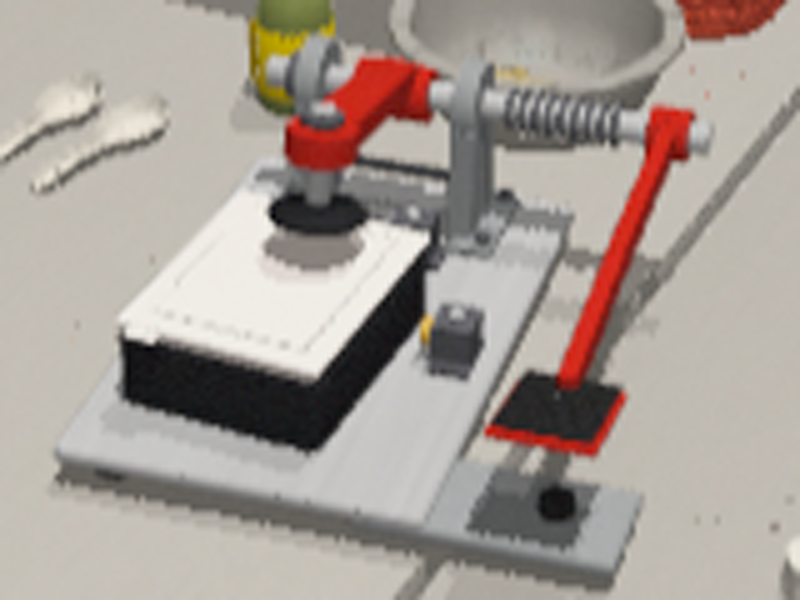

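View pics/c2.png

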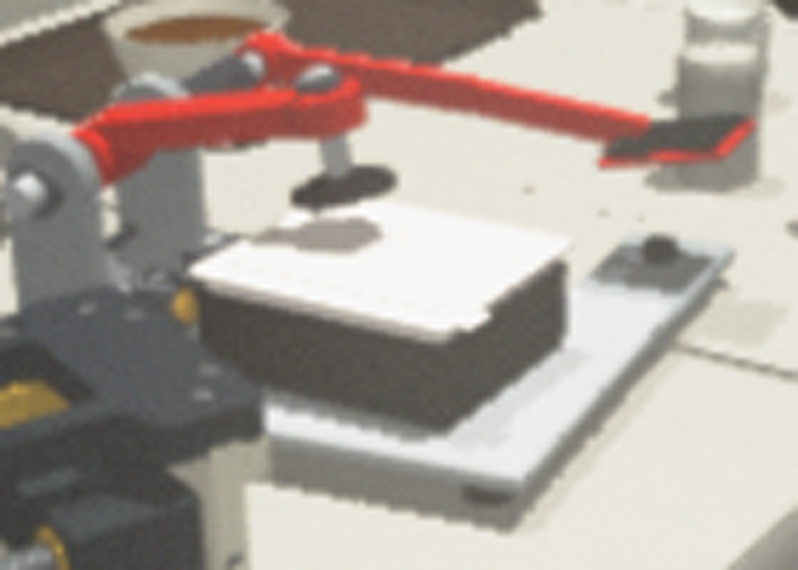

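The scene crop shows the box lid corners at (120,325), (315,380) and (432,232), the box bottom front-right at (315,450), the side button at (426,328) and the pad centre at (560,410). The side crop shows the lid corners at (192,268), (450,337) and (570,240), the rear-left button at (188,305) and the pad at (683,137). Next I'll fit the poses to these.

```bash
cat > h.py <<'E'
from plant import r
import numpy as np
from scipy.optimize import least_squares
I={n:r.camera_info(n) for n in("scene","side")}
def proj(n,P):
    i=I[n];c=i["view"]@np.append(P,1);x,y,z=c[0],-c[1],-c[2]
    return np.array([i["fx"]*x/z+i["cx"],i["fy"]*y/z+i["cy"]])
def nat(n,p): # crop px -> native
    return np.array([180+(p[0]+.5)/5-.5,154+(p[1]+.5)/5-.5]) if n=="scene" else np.array([195+(p[0]+.5)/5.7-.5,175+(p[1]+.5)/5.7-.5])
def tf(q,p):
    c,s=np.cos(q[2]),np.sin(q[2]);p=np.array(p)/1000
    return np.array([q[0]+c*p[0]-s*p[1],q[1]+s*p[0]+c*p[1],p[2]])
def fit(obs,q0):
    f=lambda q:np.concatenate([proj(n,tf(q,p))-nat(n,u) for n,p,u in obs])
    s=least_squares(f,q0,loss="soft_l1",f_scale=1.)
    print("pose",s.x[:2].round(4),np.degrees(s.x[2]).round(2))
    for (n,p,u),e in zip(obs,f(s.x).reshape(-1,2)):print(n,p,u,e.round(1))
    return s.x
def rel(P,B):
    d=B[:2]-P[:2];c,s=np.cos(P[2]),np.sin(P[2])
    return (np.array([c*d[0]+s*d[1],-s*d[0]+c*d[1]])*1000).round(1),np.degrees(B[2]-P[2]).round(2)
E
python3 - <<'E'
from h import *
P=fit([("scene",[-155,112,30],(62,453)),("scene",[-128,-180,108],(560,410)),("scene",[0,-65,48],(427,329)),("scene",[0,0,115],(318,220)),
("side",[-155,112,30],(518,480)),("side",[-128,-180,108],(683,138)),("side",[0,0,115],(343,190)),("side",[80,28,48],(192,305))],[.6,0,0])
B=fit([("scene",[-80,65,64],(120,325)),("scene",[-80,-65,64],(315,380)),("scene",[80,-65,64],(432,232)),("scene",[-80,-65,0],(315,450)),("scene",[-80,65,0],(126,403)),
("side",[80,65,64],(192,268)),("side",[-80,65,64],(450,337)),("side",[-80,-65,64],(570,240)),("side",[-80,65,0],(445,432)),("side",[-80,-65,0],(562,345))] and
[(n,[p[0],p[1],p[2]+30],u) for n,p,u in [("scene",[-80,65,64],(120,325)),("scene",[-80,-65,64],(315,380)),("scene",[80,-65,64],(432,232)),("scene",[-80,-65,0],(315,450)),("scene",[-80,65,0],(126,403)),
("side",[80,65,64],(192,268)),("side",[-80,65,64],(450,337)),("side",[-80,-65,64],(570,240)),("side",[-80,65,0],(445,432)),("side",[-80,-65,0],(562,345))]],[.6,0,0])
print(rel(P,B))
E
```

```text
pose [ 0.5964 -0.0011] 8.95
scene [-155, 112, 30] (62, 453) [-2.2 -1.4]
scene [-128, -180, 108] (560, 410) [-0.4 -1.1]
scene [0, -65, 48] (427, 329) [-0.2  0.4]
scene [0, 0, 115] (318, 220) [ 1.  -0.3]
side [-155, 112, 30] (518, 480) [ 0.6 -1.1]
side [-128, -180, 108] (683, 138) [-0.5 -1.5]
side [0, 0, 115] (343, 190) [0.  0.4]
side [80, 28, 48] (192, 305) [ 1.2 -0.4]
pose [0.5616 0.0115] 2.84
scene [-80, 65, 94] (120, 325) [-1.4 -2.1]
scene [-80, -65, 94] (315, 380) [ 0.3 -2.3]
scene [80, -65, 94] (432, 232) [-0.  -0.4]
scene [-80, -65, 30] (315, 450) [0.7 2. ]
scene [-80, 65, 30] (126, 403) [-1.3  0.3]
side [80, 65, 94] (192, 268) [-0.7 -0.9]
side [-80, 65, 94] (450, 337) [-1.  -2.8]
side [-80, -65, 94] (570, 240) [ 0.5 -1.2]
side [-80, 65, 30] (445, 432) [0.6 0.9]
side [-80, -65, 30] (562, 345) [ 2.1 -0.7]
(array([-32.4,  17.8]), np.float64(-6.11))
```

```bash
python3 - <<'E'
from h import *
P=np.array([.5964,-.0011,np.radians(8.95)])
def back(n,u,z):
    i=I[n];M=np.linalg.inv(i["view"]);d=M[:3,:3]@np.array([(u[0]-i["cx"])/i["fx"],-(u[1]-i["cy"])/i["fy"],-1]);o=M[:3,3];return (o+d*(z-o[2])/d[2])
k=.7
for nm,u,z in [("stackFL",(170,254),.114),("stackFR",(205,279),.114),("stackRR",(253,243),.114),("stackBotFR",(208,302),0),("shaker top",(530,349),.095),("jar top",(494,378),.098),("dish",(553,443),.021),("greenbox top",(138,288),.07)]:
    w=back("scene",np.array(u)*k,z);q=np.append(w[:2],0);print(nm,w.round(3),"press",rel(P,q)[0])
for nm,p in [("front start",[-145,18,0]),("front final",[-90,18,0]),("side start",[-20,110,0]),("side final",[-20,75,0]),("pad",[-128,-180,0]),("pad down",[-120,-180,0])]:print(nm,tf(P,p).round(4))
E
```

```text
stackFL [0.517 0.403 0.114] press [-15.1 411.7]
stackFR [0.469 0.271 0.114] press [-83.6 288.5]
stackRR [0.643 0.271 0.114] press [ 88.4 261.3]
stackBotFR [0.534 0.33  0.   ] press [-10.  336.4]
shaker top [ 0.573 -0.401  0.095] press [ -85.7 -391. ]
jar top [ 0.457 -0.37   0.098] press [-195.5 -342.4]
dish [ 0.427 -0.496  0.021] press [-244.  -462.5]
greenbox top [0.428 0.424 0.07 ] press [-100.5  446. ]
front start [ 0.4504 -0.0059  0.    ]
front final [0.5047 0.0027 0.    ]
side start [0.5595 0.1044 0.    ]
side final [0.565  0.0699 0.    ]
pad [ 0.498  -0.1988  0.    ]
pad down [ 0.5059 -0.1976  0.    ]
```

Emit:
{"op": "jog_arm", "data": {"deltas": [[[1,1.7,-5.3,0,0.045],[1,1.7,-5.3,0,0.045],[1,1.7,-5.3,0,0.045],[1,1.7,-5.3,0,0.045],[1,1.7,-5.3,0,0.045],[1,1.7,-5.3,0,0.045],[1,1.7,-5.3,0,0.045],[1,1.7,-5.3,0,0.045]]]}}

```text
time_s: 1.2
tcp_pos: [0.3858, 0.2014, 0.2458]
eef_rot: [-180.0, -0.0, -1.0]
contact_force: [2.2, -0.2, 0.7]
gripper_width: 0.0877
gripper_force: 0.0
```

Emit:
{"op": "jog_arm", "data": {"deltas": [[[1,1.6,-5.3,0,0.045],[1,1.6,-5.3,0,0.045],[1,1.6,-5.3,0,0.045],[1,1.6,-5.0,0,0.04],[1,0,0,-2,0],[1,0,0,0,0],[1,0,0,0,0]]]}}

```text
time_s: 2.08
tcp_pos: [0.4498, -0.0055, 0.2261]
eef_rot: [180.0, -0.0, 9.0]
contact_force: [0.7, 0.5, 0.4]
gripper_width: 0.0876
gripper_force: 0.0
```

Emit:
{"op": "jog_arm", "data": {"deltas": [[[1,0,0,-5,0],[1,0,0,-5,0],[1,0,0,-4,0],[1,0,0,-2,0],[1,0,0,0,0],[1,0,0,0,0]]]}}

```text
time_s: 2.82
tcp_pos: [0.4506, -0.005, 0.0668]
eef_rot: [-180.0, -0.1, 9.0]
contact_force: [-0.4, -0.2, -0.4]
gripper_width: 0.0879
gripper_force: 0.0
```

```bash
python3 - <<'E'
from plant import r
import cv2
a=r.capture("scene")
cv2.imwrite("pics/c3.png",cv2.resize(a[154:274,180:340],None,fx=5,fy=5,interpolation=cv2.INTER_CUBIC))
print(r.get_state()["contact_force"])
E
```

```text
[-0.46832135 -0.20919496  0.07895625]
```

View pics/c3.png

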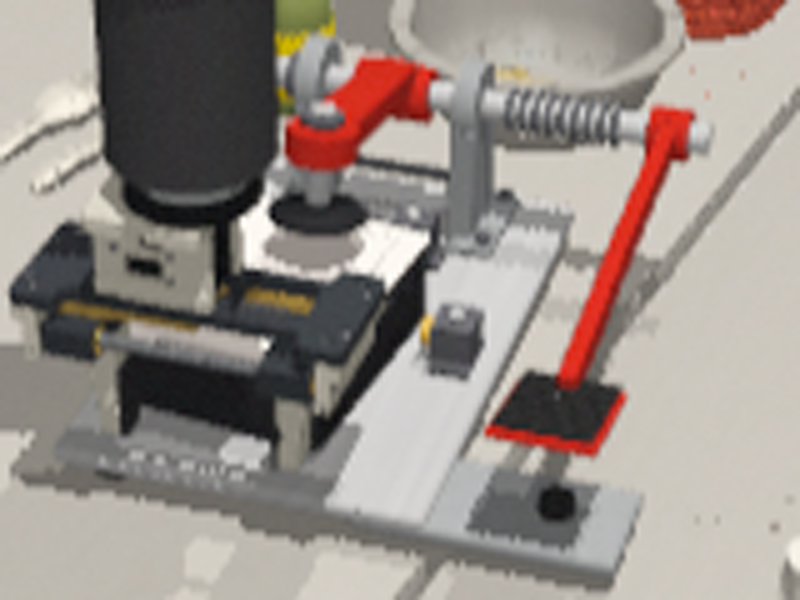

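The fingers stand just in front of the box, at (125,400) and (292,440), clear of the press. I'll push along the press's +x.

Emit:
{"op": "jog_arm", "data": {"deltas": [[[1,0.4,0.06,0,0],[1,0.4,0.06,0,0],[1,0.3,0.05,0,0],[1,0.3,0.05,0,0],[1,0.3,0.05,0,0],[1,0.3,0.05,0,0],[1,0.3,0.05,0,0]]]}}

```text
time_s: 3.75
tcp_pos: [0.4721, -0.0025, 0.0653]
eef_rot: [180.0, 0.1, 8.9]
contact_force: [-2.6, -1.8, -0.3]
gripper_width: 0.0877
gripper_force: 1.1
```

Emit:
{"op": "jog_arm", "data": {"deltas": [[[1,0.3,0.05,0,0],[1,0.3,0.05,0,0],[1,0.3,0.05,0,0],[1,0.3,0.05,0,0],[1,0.3,0.05,0,0],[1,0.3,0.05,0,0],[1,0.3,0.05,0,0]]]}}

```text
time_s: 4.62
tcp_pos: [0.4937, 0.0013, 0.0656]
eef_rot: [180.0, 0.0, 9.0]
contact_force: [-2.9, -0.7, 1.3]
gripper_width: 0.0877
gripper_force: 1.3
```

Emit:
{"op": "jog_arm", "data": {"deltas": [[[1,0.2,0.03,0,0],[1,0.2,0.03,0,0],[1,0.1,0.02,0,0],[1,0.1,0.02,0,0]]]}}

```text
time_s: 5.12
tcp_pos: [0.4996, 0.0023, 0.0656]
eef_rot: [180.0, 0.0, 8.9]
contact_force: [-3.3, -0.9, 0.3]
gripper_width: 0.0874
gripper_force: 1.3
```

Emit:
{"op": "jog_arm", "data": {"deltas": [[[1,0.1,0.02,0,0],[1,0.1,0.01,0,0]]]}}

```text
time_s: 5.38
tcp_pos: [0.5017, 0.0026, 0.0656]
eef_rot: [-180.0, 0.0, 8.9]
contact_force: [-3.3, 0.1, 0.4]
gripper_width: 0.0875
gripper_force: 1.3
```

Emit:
{"op": "jog_arm", "data": {"deltas": [[[1,0.1,0.02,0,0],[1,0.1,0.01,0,0]]]}}

```text
time_s: 5.62
tcp_pos: [0.5037, 0.0029, 0.0656]
eef_rot: [180.0, 0.0, 9.0]
contact_force: [-2.5, -0.7, 1.1]
gripper_width: 0.0874
gripper_force: 1.4
```

Emit:
{"op": "jog_arm", "data": {"deltas": [[[1,0.1,0.02,0,0]]]}}

```text
time_s: 5.75
tcp_pos: [0.5047, 0.0031, 0.0656]
eef_rot: [180.0, 0.0, 8.9]
contact_force: [-3.4, -0.1, 0.6]
gripper_width: 0.0876
gripper_force: 1.4
```

Emit:
{"op": "jog_arm", "data": {"deltas": [[[1,0.1,0.02,0,0]]]}}

```text
time_s: 5.88
tcp_pos: [0.5052, 0.0032, 0.0655]
eef_rot: [180.0, 0.1, 8.9]
contact_force: [-6.7, 0.3, 3.6]
gripper_width: 0.0877
gripper_force: 3.3
```

Emit:
{"op": "jog_arm", "data": {"deltas": [[[1,0.1,0.02,0,0]]]}}

```text
time_s: 6.0
tcp_pos: [0.5052, 0.0032, 0.0654]
eef_rot: [180.0, 0.2, 8.9]
contact_force: [-10.0, 0.7, 6.9]
gripper_width: 0.088
gripper_force: 4.9
```

Emit:
{"op": "jog_arm", "data": {"deltas": [[[1,-0.5,-0.08,0,0],[1,-1.5,-0.24,0,0],[1,-2.0,-0.3,0,0],[1,0,0,4,0],[1,0,0,6,0],[1,0,0,6,0],[1,0,0,2,-0.14],[1,0,0,0,-0.17]]]}}

```text
time_s: 7.0
tcp_pos: [0.4671, -0.0024, 0.2479]
eef_rot: [-179.8, -0.3, -9.1]
contact_force: [-0.8, 0.7, -0.1]
gripper_width: 0.0874
gripper_force: 0.0
```

Emit:
{"op": "jog_arm", "data": {"deltas": [[[1,0,2,0,-0.18],[1,0,3,0,-0.18],[1,1,3,0,-0.18],[1,2,2,0,-0.18],[1,2,1,0,-0.18],[1,2,1,0,-0.18],[1,2,0,0,-0.18],[1,1,0,0,0]]]}}

```text
time_s: 8.0
tcp_pos: [0.5668, 0.1174, 0.2452]
eef_rot: [-180.0, 0.0, -80.9]
contact_force: [0.4, -0.5, 0.1]
gripper_width: 0.0881
gripper_force: 0.0
```

Emit:
{"op": "jog_arm", "data": {"deltas": [[[1,0,0,0,0],[1,0,0,0,0]]]}}

```text
time_s: 8.25
tcp_pos: [0.566, 0.1171, 0.2457]
eef_rot: [-180.0, 0.0, -80.9]
contact_force: [-0.4, 0.1, 0.1]
gripper_width: 0.0884
gripper_force: 0.0
```

Emit:
{"op": "jog_arm", "data": {"deltas": [[[1,0,0,-5,0],[1,0,0,-5,0],[1,0,0,-5,0],[1,0,0,-2.4,0],[1,0,0,0,0],[1,0.08,-0.5,0,0],[1,0.08,-0.5,0,0],[1,0.08,-0.5,0,0]]]}}

```text
time_s: 9.25
tcp_pos: [0.5696, 0.1021, 0.0727]
eef_rot: [-179.9, 0.0, -81.0]
contact_force: [0.1, 0.2, 0.4]
gripper_width: 0.0875
gripper_force: 0.0
```

Emit:
{"op": "jog_arm", "data": {"deltas": [[[1,0.05,-0.3,0,0],[1,0.05,-0.3,0,0],[1,0.03,-0.2,0,0],[1,0.03,-0.2,0,0],[1,0.03,-0.2,0,0],[1,0.03,-0.2,0,0]]]}}

```text
time_s: 10.0
tcp_pos: [0.5713, 0.0889, 0.0718]
eef_rot: [-180.0, 0.0, -81.0]
contact_force: [-2.4, 4.7, 3.1]
gripper_width: 0.0876
gripper_force: 2.4
```

Emit:
{"op": "jog_arm", "data": {"deltas": [[[1,0.03,-0.2,0,0],[1,0.03,-0.2,0,0],[1,0.03,-0.2,0,0],[1,0.03,-0.2,0,0]]]}}

```text
time_s: 10.5
tcp_pos: [0.5726, 0.0808, 0.0718]
eef_rot: [-180.0, 0.0, -81.0]
contact_force: [-1.8, 5.1, 2.6]
gripper_width: 0.0874
gripper_force: 2.4
```

Emit:
{"op": "jog_arm", "data": {"deltas": [[[1,0.03,-0.2,0,0],[1,0.03,-0.2,0,0],[1,0.03,-0.2,0,0]]]}}

```text
time_s: 10.88
tcp_pos: [0.5736, 0.0744, 0.0718]
eef_rot: [-180.0, 0.0, -81.0]
contact_force: [-0.8, 4.1, 3.7]
gripper_width: 0.0875
gripper_force: 2.1
```

Emit:
{"op": "jog_arm", "data": {"deltas": [[[1,0.02,-0.1,0,0],[1,0.02,-0.1,0,0]]]}}

```text
time_s: 11.12
tcp_pos: [0.5738, 0.0738, 0.0718]
eef_rot: [-179.9, 0.1, -81.0]
contact_force: [-6.9, 16.7, 6.7]
gripper_width: 0.0876
gripper_force: 8.8
```

Emit:
{"op": "jog_arm", "data": {"deltas": [[[1,0.02,-0.1,0,0]]]}}

```text
time_s: 11.25
tcp_pos: [0.5738, 0.0737, 0.0718]
eef_rot: [-179.9, 0.2, -81.0]
contact_force: [-9.2, 22.3, 7.6]
gripper_width: 0.0875
gripper_force: 11.6
```

Emit:
{"op": "jog_arm", "data": {"deltas": [[[1,0.01,-0.1,0,0]]]}}

```text
time_s: 11.38
tcp_pos: [0.5739, 0.0736, 0.0718]
eef_rot: [-179.9, 0.2, -81.0]
contact_force: [-10.1, 26.6, 8.6]
gripper_width: 0.0879
gripper_force: 14.3
```

Emit:
{"op": "jog_arm", "data": {"deltas": [[[1,-0.04,0.3,0,0],[1,-0.15,1.0,0,0],[1,-0.5,3.0,0,0],[1,0,0,5,0],[1,0,0,6,0],[1,0,0,6,0],[1,-2,0,0.4,0.17],[1,-2,0,0,0.18]]]}}

```text
time_s: 12.38
tcp_pos: [0.5268, 0.113, 0.2462]
eef_rot: [-180.0, -0.0, -60.7]
contact_force: [0.7, 0.3, -0.2]
gripper_width: 0.0876
gripper_force: 0.0
```

Emit:
{"op": "jog_arm", "data": {"deltas": [[[1,-2,-1,0,0.18],[1,-2,-1,0,0.18],[1,-2,-2,0,0.18],[1,0,-3,0,0.18],[1,0,-3,0,0.18],[1,0,-1,0,0.18],[1,0,0,0,0.14],[1,0,0,0,0]]]}}

```text
time_s: 13.38
tcp_pos: [0.4668, 0.0028, 0.2453]
eef_rot: [180.0, 0.0, 8.8]
contact_force: [0.2, -0.0, -0.3]
gripper_width: 0.0876
gripper_force: 0.0
```

```bash
python3 - <<'E'
from plant import r
import cv2,numpy as np
print(r.get_state()["contact_force"])
a=r.capture("scene");b=r.capture("side")
A=cv2.resize(a[174:264,190:290],(500,450),interpolation=cv2.INTER_CUBIC)
B=cv2.resize(b[175:265,215:315],(500,450),interpolation=cv2.INTER_CUBIC)
cv2.imwrite("pics/d1.png",np.vstack([cv2.resize(np.hstack([A,B]),(800,360))]))
cv2.imwrite("pics/w1.png",r.capture("wrist"))
E
```

```text
[ 0.16284962 -0.01437008 -0.3131411 ]
```

View pics/d1.png

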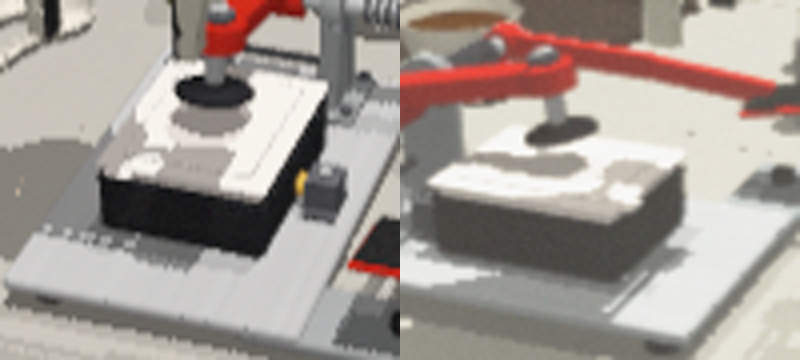

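View pics/w1.png

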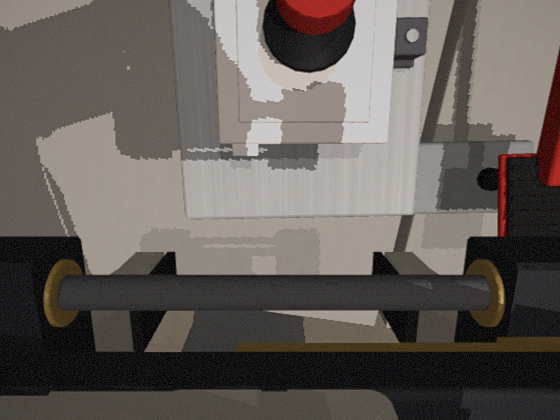

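The box sits near the side button (crop ~ (300,182)). In the wrist view the bed front edge, (187,218)-(415,214), and the lid front edge, (220,142)-(388,142), seem about 1° apart. I'll measure both yaws with subpixel edges.

```bash
cat > e.py <<'E'
from h import *
import cv2
def run():
    i=r.camera_info("wrist");im=r.capture("wrist")
    g=cv2.GaussianBlur(cv2.cvtColor(im,cv2.COLOR_BGR2GRAY).astype(float),(0,0),1.)
    M=np.linalg.inv(i["view"])
    def back(u,z):
        d=M[:3,:3]@np.array([(u[0]-i["cx"])/i["fx"],-(u[1]-i["cy"])/i["fy"],-1]);o=M[:3,3];return (o+d*(z-o[2])/d[2])[:2]
    def pr(P):
        c=i["view"]@np.append(P,1);return np.array([i["fx"]*c[0]/-c[2]+i["cx"],-i["fy"]*c[1]/-c[2]+i["cy"]])
    def edge(name,a,b,z,w=8,off=0):
        # a,b: pixel ends of edge; search normal +-w for max gradient
        a,b=np.array(a,float),np.array(b,float);t=(b-a)/np.linalg.norm(b-a);n=np.array([-t[1],t[0]]);s=np.arange(-w,w+.01,.25);pts=[]
        for k in np.linspace(.05,.95,60):
            q=a+k*(b-a)+s[:,None]*n
            v=cv2.remap(g.astype(np.float32),q[:,0].astype(np.float32)[None],q[:,1].astype(np.float32)[None],cv2.INTER_LINEAR)[0]
            d=np.abs(np.gradient(v));j=d.argmax()
            if d[j]>1.5:pts.append(back(q[j],z))
        pts=np.array(pts);vx,vy,x0,y0=cv2.fitLine((pts*1000).astype(np.float32),cv2.DIST_HUBER,0,.01,.01).ravel()
        res=np.abs((pts*1000-[x0,y0])@[-vy,vx])
        print(name,len(pts),"ang",np.degrees(np.arctan2(vy,vx)).round(2),"mid",(x0.round(1),y0.round(1)),"medres",np.median(res).round(2))
    return edge,back,pr,im
E
python3 - <<'E'
from e import *
edge,back,pr,im=run()
P=np.array([.5964,-.0011,np.radians(8.95)])
for p in ([-155,112,30],[-155,-112,30],[-80,65,94],[-80,-65,94],[0,-65,48],[0,65,94],[-128,-180,108]):print(p,pr(tf(P,p)).round(1))
edge("bed front",(190,218),(410,214),.03)
edge("bed left",(176,60),(186,205),.03)
edge("bed right",(424,30),(419,130),.03)
edge("lid front",(224,142),(385,142),.094,5)
edge("lid right",(395,75),(389,138),.094,5)
edge("lid left",(215,20),(218,135),.094,5)
E
```

```text
[-155, 112, 30] [184.5 220.6]
[-155, -112, 30] [414.2 220.1]
[-80, 65, 94] [221.  146.8]
[-80, -65, 94] [391.7 146.5]
[0, -65, 48] [382.1  44.7]
[0, 65, 94] [216.8  32.4]
[-128, -180, 108] [544.6 211.8]
bed front 60 ang -80.13 mid (np.float32(448.4), np.float32(-24.9)) medres 0.26
bed left 26 ang 10.16 mid (np.float32(477.7), np.float32(92.0)) medres 0.44
bed right 55 ang 18.4 mid (np.float32(582.8), np.float32(-113.6)) medres 2.28
lid front 53 ang -80.91 mid (np.float32(520.6), np.float32(-15.8)) medres 0.28
lid right 60 ang 9.01 mid (np.float32(555.8), np.float32(-69.4)) medres 0.12
lid left 60 ang 9.09 mid (np.float32(557.4), np.float32(59.3)) medres 0.25
```

Press yaw is about 9.9–10°, while the box stands at 9.05°. I'll square it against the rear buttons with the fingers shut. That is a narrow push between the two buttons, so the box lines itself up.

Emit:
{"op": "jog_arm", "data": {"deltas": [[[-1,0,-2.4,0,0.019],[-1,0,0,-5,0],[-1,0,0,-5,0],[-1,0,0,-5,0],[-1,0,0,-3,0],[-1,0,0,0,0],[-1,1.0,0.17,0,0],[-1,1.0,0.17,0,0]]], "force": 10}}

```text
time_s: 14.58
tcp_pos: [0.4893, -0.0167, 0.0673]
eef_rot: [-180.0, -0.2, 10.1]
contact_force: [-0.4, 0.2, -0.1]
gripper_width: 0.0134
gripper_force: 0.0
```

Emit:
{"op": "jog_arm", "data": {"deltas": [[[-1,0.6,0.1,0,0],[-1,0.6,0.1,0,0],[-1,0.3,0.05,0,0],[-1,0.2,0.04,0,0]]]}}

```text
time_s: 15.08
tcp_pos: [0.5041, -0.0144, 0.0655]
eef_rot: [-180.0, 0.0, 10.0]
contact_force: [0.3, 0.4, -0.5]
gripper_width: 0.0002
gripper_force: 0.0
```

Emit:
{"op": "jog_arm", "data": {"deltas": [[[-1,0.1,0.02,0,0]]]}}

```text
time_s: 15.2
tcp_pos: [0.505, -0.0142, 0.0655]
eef_rot: [-180.0, 0.0, 10.0]
contact_force: [-0.1, 0.1, -0.0]
gripper_width: 0.0002
gripper_force: 0.0
```

Emit:
{"op": "jog_arm", "data": {"deltas": [[[-1,0.1,0.02,0,0],[-1,0.1,0.02,0,0]]]}}

```text
time_s: 15.45
tcp_pos: [0.5071, -0.0138, 0.0656]
eef_rot: [180.0, 0.0, 10.0]
contact_force: [0.5, -0.1, -0.3]
gripper_width: 0.0005
gripper_force: 0.0
```

Emit:
{"op": "jog_arm", "data": {"deltas": [[[-1,0.1,0.02,0,0]]]}}

```text
time_s: 15.58
tcp_pos: [0.5076, -0.0137, 0.0655]
eef_rot: [180.0, 0.1, 10.0]
contact_force: [-3.2, -0.1, 2.8]
gripper_width: 0.0006
gripper_force: 1.6
```

Emit:
{"op": "jog_arm", "data": {"deltas": [[[-1,0.1,0.02,0,0]]]}}

```text
time_s: 15.7
tcp_pos: [0.5077, -0.0138, 0.0653]
eef_rot: [180.0, 0.2, 10.0]
contact_force: [-6.4, 0.3, 3.3]
gripper_width: 0.0002
gripper_force: 3.4
```

Emit:
{"op": "jog_arm", "data": {"deltas": [[[-1,0.1,0.02,0,0]]]}}

```text
time_s: 15.82
tcp_pos: [0.5077, -0.0139, 0.065]
eef_rot: [180.0, 0.3, 10.0]
contact_force: [-9.1, -0.2, 6.0]
gripper_width: 0.0004
gripper_force: 4.6
```

Emit:
{"op": "jog_arm", "data": {"deltas": [[[-1,0.1,0.02,0,0]]]}}

```text
time_s: 15.95
tcp_pos: [0.5078, -0.0139, 0.0648]
eef_rot: [180.0, 0.4, 10.0]
contact_force: [-11.2, -0.8, 7.5]
gripper_width: 0.0004
gripper_force: 6.0
```

Emit:
{"op": "jog_arm", "data": {"deltas": [[[-1,0.1,0.02,0,0]]]}}

```text
time_s: 16.08
tcp_pos: [0.5078, -0.014, 0.0646]
eef_rot: [180.0, 0.5, 9.9]
contact_force: [-14.4, -0.3, 8.1]
gripper_width: 0.0005
gripper_force: 7.2
```

Emit:
{"op": "jog_arm", "data": {"deltas": [[[-1,0.1,0.02,0,0]]]}}

```text
time_s: 16.2
tcp_pos: [0.5079, -0.0141, 0.0643]
eef_rot: [180.0, 0.6, 9.9]
contact_force: [-15.9, -0.7, 9.0]
gripper_width: 0.0005
gripper_force: 8.3
```

Emit:
{"op": "jog_arm", "data": {"deltas": [[[-1,-0.7,-0.12,0.1,0],[-1,-1.0,-0.17,0,0],[-1,0.3,-1.7,0,0],[-1,0.3,-1.8,0,0],[-1,0,0,0,0],[-1,0.5,0.08,0,0],[-1,0,0,0,0]]]}}

```text
time_s: 17.08
tcp_pos: [0.5078, -0.0494, 0.0666]
eef_rot: [180.0, -0.0, 10.1]
contact_force: [-0.5, -0.0, 0.6]
gripper_width: 0.0003
gripper_force: 0.0
```

```bash
python3 - <<'E'
from e import *
edge,back,pr,im=run()
print(r.get_state()["tcp_pos"],r.get_state()["contact_force"])
cv2.imwrite("pics/w2.png",im)
E
```

```text
[ 0.50744708 -0.04936035  0.06652532] [-1.00566027  0.7915416   0.31843447]
```

View pics/w2.png

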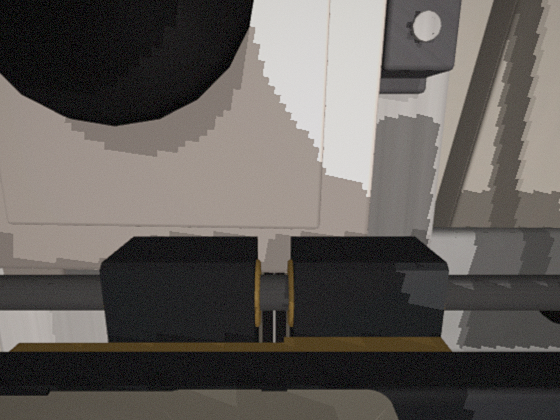

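Close up, the lid's right edge runs (380,5)-(368,235), the groove line (10,222)-(318,227), and the side stop's block edge lies at about (385,68)-(450,65). I'll measure the yaw here.

```bash
python3 - <<'E'
from e import *
edge,back,pr,im=run()
edge("lid right",(380,5),(369,225),.094,6)
edge("groove",(20,222),(315,227),.094,4)
edge("groove R",(329,10),(320,215),.094,4)
edge("block L",(386,5),(383,62),.062,5)
edge("bed right",(445,110),(433,215),.03,10)
E
```

```text
lid right 60 ang 8.9 mid (np.float32(579.6), np.float32(-66.2)) medres 0.07
groove 59 ang -80.85 mid (np.float32(535.8), np.float32(-9.6)) medres 0.07
groove R 58 ang 9.14 mid (np.float32(581.4), np.float32(-50.9)) medres 0.08
block L 60 ang 9.14 mid (np.float32(607.6), np.float32(-70.3)) medres 0.06
bed right 55 ang 1.48 mid (np.float32(558.8), np.float32(-119.7)) medres 0.23
```

Emit:
{"op": "jog_arm", "data": {"deltas": [[[-1,0.2,0.03,0,0],[-1,0.1,0.02,0,0],[-1,0.1,0.02,0,0]]]}}

```text
time_s: 17.55
tcp_pos: [0.5112, -0.0489, 0.0666]
eef_rot: [180.0, -0.0, 10.0]
contact_force: [0.5, 0.0, 0.3]
gripper_width: 0.0003
gripper_force: 0.0
```

Emit:
{"op": "jog_arm", "data": {"deltas": [[[-1,0.1,0.02,0,0]]]}}

```text
time_s: 17.68
tcp_pos: [0.5122, -0.0487, 0.0666]
eef_rot: [-180.0, -0.0, 10.0]
contact_force: [-0.2, -0.9, -0.7]
gripper_width: 0.0002
gripper_force: 0.0
```

Emit:
{"op": "jog_arm", "data": {"deltas": [[[-1,0.1,0.02,0,0]]]}}

```text
time_s: 17.8
tcp_pos: [0.5132, -0.0486, 0.0665]
eef_rot: [-180.0, 0.0, 10.0]
contact_force: [1.0, -0.3, -0.1]
gripper_width: 0.0006
gripper_force: 0.0
```

Emit:
{"op": "jog_arm", "data": {"deltas": [[[-1,0.1,0.02,0,0]]]}}

```text
time_s: 17.92
tcp_pos: [0.5133, -0.0486, 0.0664]
eef_rot: [-180.0, 0.1, 10.0]
contact_force: [-4.3, -1.0, 3.3]
gripper_width: 0.0005
gripper_force: 2.1
```

Emit:
{"op": "jog_arm", "data": {"deltas": [[[-1,0.1,0.02,0,0]]]}}

```text
time_s: 18.05
tcp_pos: [0.5135, -0.0487, 0.0662]
eef_rot: [180.0, 0.2, 10.0]
contact_force: [-6.4, -1.6, 4.9]
gripper_width: 0.0006
gripper_force: 3.4
```

Emit:
{"op": "jog_arm", "data": {"deltas": [[[-1,0.1,0.02,0,0],[-1,0.1,0.02,0,0]]]}}

```text
time_s: 18.3
tcp_pos: [0.5139, -0.0489, 0.0659]
eef_rot: [180.0, 0.4, 10.0]
contact_force: [-10.4, -2.7, 6.5]
gripper_width: 0.0003
gripper_force: 5.5
```

Emit:
{"op": "jog_arm", "data": {"deltas": [[[-1,0.1,0.02,0,0]]]}}

```text
time_s: 18.42
tcp_pos: [0.5141, -0.049, 0.0657]
eef_rot: [180.0, 0.4, 10.0]
contact_force: [-12.7, -3.1, 9.2]
gripper_width: 0.0006
gripper_force: 6.7
```

Emit:
{"op": "jog_arm", "data": {"deltas": [[[-1,0.1,0.02,0,0]]]}}

```text
time_s: 18.55
tcp_pos: [0.5142, -0.049, 0.0656]
eef_rot: [180.0, 0.5, 9.9]
contact_force: [-14.8, -3.8, 10.3]
gripper_width: 0.0007
gripper_force: 8.0
```

Emit:
{"op": "jog_arm", "data": {"deltas": [[[-1,-0.9,-0.14,0,0],[-1,-0.8,-0.12,0,0],[-1,0,0,0,-0.016],[-1,0,0,0,0]]]}}

```text
time_s: 19.05
tcp_pos: [0.5027, -0.0497, 0.0668]
eef_rot: [-180.0, -0.1, 9.1]
contact_force: [0.3, -0.2, -0.1]
gripper_width: 0.0005
gripper_force: 0.0
```

```bash
python3 - <<'E'
from e import *
edge,back,pr,im=run()
print(r.get_state()["tcp_pos"],r.get_state()["eef_rot"][2])
for p in ((.5796-.02,-.0662-.0032,.094),(.5796+.03,-.0662+.0048,.094),(.5358-.006,-.0096+.04,.094),(.5358+.006,-.0096-.04,.094),(.6076-.013,-.0703-.002,.062),(.6076+.013,-.0703+.002,.062)):print(pr(np.array(p)).round(1))
cv2.imwrite("pics/w3.png",im)
E
```

```text
[ 0.50267479 -0.04974829  0.06675622] 9.137704989771846
[370.8 166.4]
[383.1 -25.6]
[ 30.7 210.7]
[294.8 213.6]
[378.1  60.5]
[383.9 -22.2]
```

```bash
python3 - <<'E'
from e import *
edge,back,pr,im=run()
edge("lid right",(383,0),(371,200),.094,6)
edge("groove",(30,211),(300,214),.094,4)
edge("block L",(384,2),(380,46),.062,5)
edge("block front",(386,57),(450,57),.062,10)
E
```

```text
lid right 60 ang 9.29 mid (np.float32(577.9), np.float32(-66.7)) medres 0.07
groove 60 ang -80.33 mid (np.float32(535.3), np.float32(-5.5)) medres 0.08
block L 60 ang 9.26 mid (np.float32(605.4), np.float32(-70.6)) medres 0.07
block front 60 ang -72.46 mid (np.float32(596.9), np.float32(-86.1)) medres 0.45
```

View pics/w3.png

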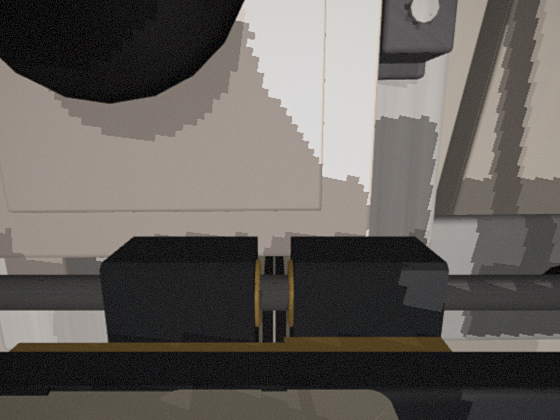

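Emit:
{"op": "jog_arm", "data": {"deltas": [[[-1,-2,0,2,0],[-1,-2,1,5,0],[-1,-1,1,5,0],[-1,0,1,6,0],[-1,0,0,0,0],[-1,0,0,0,0]]]}}

```text
time_s: 19.9
tcp_pos: [0.452, -0.0198, 0.2465]
eef_rot: [-180.0, -0.0, 9.1]
contact_force: [0.3, 0.4, 0.2]
gripper_width: 0.0002
gripper_force: 0.0
```

```bash
python3 - <<'E'
from e import *
edge,back,pr,im=run()
print(r.get_state()["tcp_pos"],r.get_state()["eef_rot"])
for p in ((.4484+.019,-.0249+.105,.03),(.4484-.018,-.0249-.085,.03),(.4777-.03,.092-.005,.03),(.4777+.09,.092+.015,.03),(.5206-.009,-.0158+.06,.094),(.5206+.009,-.0158-.06,.094),(.5574-.03,.0593-.005,.094),(.5574+.05,.0593+.008,.094),(.5779-.04,-.0667-.0065,.094),(.5779+.05,-.0667+.008,.094)):print(pr(np.array(p)).round(1))
cv2.imwrite("pics/w4.png",cv2.resize(im,None,fx=1.42,fy=1.42,interpolation=cv2.INTER_CUBIC))
E
```

```text
[ 0.45159808 -0.02005922  0.24573852] [-1.79991669e+02  7.36930509e-02  9.11211910e+00]
[172.2 159.6]
[361.4 228. ]
[163. 179.]
[152.2  40.5]
[203.  117.2]
[364.6 119. ]
[191.8  93.1]
[185.4 -30.9]
[363.6 107.1]
[371.5 -31.2]
```

View pics/w4.png

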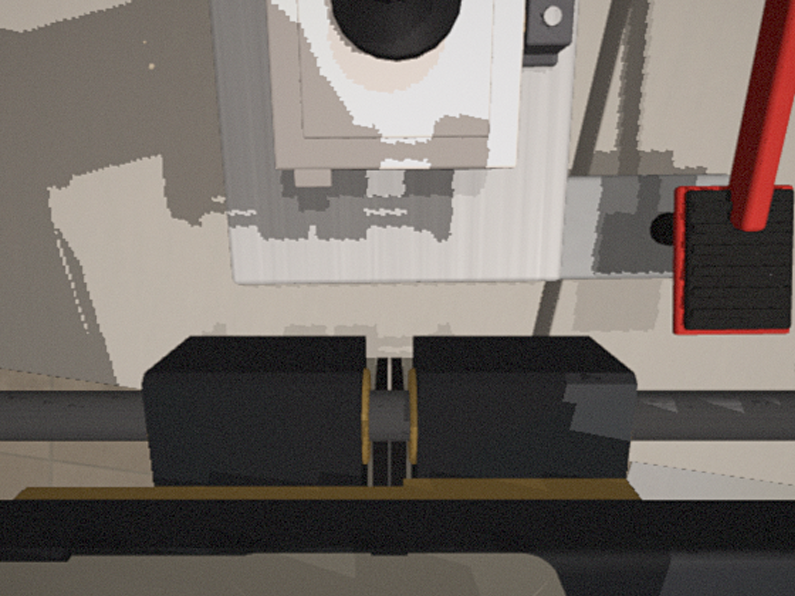

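The last view shows the bed front edge at (237,284)-(560,279), the bed left edge at (212,20)-(234,270), the lid front at (275,168)-(518,166), the lid right at (524,15)-(518,165), and the pad front edge at (676,333)-(790,331).

```bash
cat > m.py <<'E'
from e import *
edge,back,pr,im=run()
k=1/1.42
E=lambda n,a,b,z,w=5:edge(n,np.array(a)*k,np.array(b)*k,z,w)
E("bed front",(245,284),(550,279.5),.03,4)
E("bed frontL",(245,284),(400,282),.03,4)
E("bed frontR",(400,282),(550,279.5),.03,4)
E("base front",(570,279),(670,278),.03,4)
E("bed left lo",(226,150),(234,265),.03,4)
E("bed left hi",(213,10),(226,150),.03,4)
E("pad front",(680,332),(785,331),.105,4)
E("pad left",(675,195),(675,325),.105,4)
E("lid front",(280,168),(515,166),.094,4)
E("lid right",(524,10),(518,160),.094,4)
E("groove",(310,137),(485,135),.094,3)
E
python3 m.py
```

```text
bed front 60 ang -80.07 mid (np.float32(446.3), np.float32(-14.2)) medres 0.21
bed frontL 60 ang -79.99 mid (np.float32(441.8), np.float32(11.5)) medres 0.21
bed frontR 60 ang -80.76 mid (np.float32(457.1), np.float32(-75.2)) medres 0.12
base front 60 ang -82.99 mid (np.float32(473.3), np.float32(-169.9)) medres 0.49
bed left lo 40 ang 10.5 mid (np.float32(473.2), np.float32(91.3)) medres 0.54
bed left hi 11 ang 9.17 mid (np.float32(563.1), np.float32(106.5)) medres 0.16
pad front 60 ang -80.73 mid (np.float32(462.2), np.float32(-207.8)) medres 0.12
pad left 60 ang 14.12 mid (np.float32(494.9), np.float32(-165.6)) medres 0.56
lid front 60 ang -80.02 mid (np.float32(520.1), np.float32(-13.0)) medres 0.33
lid right 60 ang 8.83 mid (np.float32(560.8), np.float32(-69.3)) medres 0.22
groove 59 ang -78.95 mid (np.float32(536.8), np.float32(-16.4)) medres 0.55
```

Emit:
{"op": "jog_arm", "data": {"deltas": [[[1,0,2,0,-0.17],[1,0,3,0,-0.17],[1,1,3,0,-0.17],[1,2,2,0,-0.17],[1,2,1,0,-0.17],[1,2,1,0,-0.17],[1,2,1,0,-0.17],[1,2,0,0,-0.17]]]}}

```text
time_s: 21.0
tcp_pos: [0.5624, 0.1102, 0.2446]
eef_rot: [179.8, -0.0, -69.1]
contact_force: [-0.9, -0.0, 0.2]
gripper_width: 0.0748
gripper_force: 0.0
```

Emit:
{"op": "jog_arm", "data": {"deltas": [[[1,0.4,0,0,-0.178],[1,0,0,-5,0],[1,0,0,-5,0],[1,0,0,-5,0],[1,0,0,-2.4,0],[1,0.08,-0.5,0,0],[1,0.16,-1.0,0,0],[1,0.11,-0.7,0,0]]]}}

```text
time_s: 22.0
tcp_pos: [0.5704, 0.0875, 0.0738]
eef_rot: [-179.9, 0.0, -79.0]
contact_force: [-0.1, -0.3, 1.2]
gripper_width: 0.0873
gripper_force: 0.0
```

Emit:
{"op": "jog_arm", "data": {"deltas": [[[1,0.09,-0.5,0,0],[1,0.05,-0.3,0,0]]]}}

```text
time_s: 22.25
tcp_pos: [0.5713, 0.0796, 0.0732]
eef_rot: [-179.9, 0.0, -79.0]
contact_force: [0.2, 0.0, 0.2]
gripper_width: 0.0878
gripper_force: 0.0
```

Emit:
{"op": "jog_arm", "data": {"deltas": [[[1,0.05,-0.3,0,0],[1,0.02,-0.1,0,0]]]}}

```text
time_s: 22.5
tcp_pos: [0.5718, 0.0759, 0.0727]
eef_rot: [-180.0, 0.0, -79.0]
contact_force: [0.4, 0.1, -0.2]
gripper_width: 0.0878
gripper_force: 0.0
```

Emit:
{"op": "jog_arm", "data": {"deltas": [[[1,0.02,-0.1,0,0]]]}}

```text
time_s: 22.62
tcp_pos: [0.5719, 0.0751, 0.0726]
eef_rot: [180.0, -0.0, -79.0]
contact_force: [-0.5, 0.3, 0.1]
gripper_width: 0.0878
gripper_force: 0.0
```

Emit:
{"op": "jog_arm", "data": {"deltas": [[[1,0.02,-0.1,0,0]]]}}

```text
time_s: 22.75
tcp_pos: [0.5719, 0.0747, 0.0725]
eef_rot: [180.0, 0.1, -79.0]
contact_force: [-3.5, 7.3, 2.1]
gripper_width: 0.0875
gripper_force: 4.0
```

Emit:
{"op": "jog_arm", "data": {"deltas": [[[1,0.02,-0.1,0,0]]]}}

```text
time_s: 22.88
tcp_pos: [0.5718, 0.0744, 0.0726]
eef_rot: [180.0, 0.1, -79.1]
contact_force: [-6.5, 11.7, 4.6]
gripper_width: 0.088
gripper_force: 6.4
```

Emit:
{"op": "jog_arm", "data": {"deltas": [[[1,0.02,-0.1,0,0]]]}}

```text
time_s: 23.0
tcp_pos: [0.5716, 0.0741, 0.0725]
eef_rot: [180.0, 0.2, -79.1]
contact_force: [-9.1, 17.0, 6.5]
gripper_width: 0.0876
gripper_force: 9.0
```

Emit:
{"op": "jog_arm", "data": {"deltas": [[[-1,-0.06,0.3,0,0],[-1,-0.2,1.2,0,0],[-1,-0.4,2.4,0,0],[-1,0,0,5,0],[-1,0,0,6,0],[-1,0,0,6,0],[-1,-2,-1,0.2,0.172],[-1,-2,-1,0,0.172]]]}}

```text
time_s: 24.0
tcp_pos: [0.5257, 0.0913, 0.2455]
eef_rot: [-179.9, -0.0, -59.0]
contact_force: [0.0, -0.3, -0.7]
gripper_width: 0.0129
gripper_force: 0.0
```

Emit:
{"op": "jog_arm", "data": {"deltas": [[[-1,-2,-1,0,0.172],[-1,-2,-2,0,0.172],[-1,-1,-2,0,0.172],[-1,-0.8,-2,0,0.173],[-1,0,-2,0,0.173],[-1,0,-1.8,0,0.173],[-1,0,0,0,0.173],[-1,0,0,0,0]]]}}

```text
time_s: 25.0
tcp_pos: [0.4679, -0.0169, 0.2446]
eef_rot: [180.0, -0.0, 9.8]
contact_force: [-0.4, 0.4, -0.4]
gripper_width: 0.0003
gripper_force: 0.0
```

```bash
sed -i '1a print(r.get_state()["tcp_pos"],r.get_state()["eef_rot"])' m.py; cat > m2.py <<'E'
from e import *
edge,back,pr,im=run()
print(r.get_state()["tcp_pos"],r.get_state()["eef_rot"])
def W(n,mid,ang,h0,h1,z,w=6):
    a=np.radians(ang);d=np.array([np.cos(a),np.sin(a)]);m=np.array(mid)/1000
    p=[pr(np.append(m+d*h/1000,z)) for h in (h0,h1)];edge(n,p[0],p[1],z,w)
W("bed front",(446.3,-14.2),-80,-90,70,.03)
W("bed left",(473.2,91.3),9.9,-5,45,.03)
W("lid front",(520.1,-13),-80,-55,50,.094)
W("lid right",(560.8,-69.3),9.5,-30,30,.094)
W("lid left",(557.4,59.3),9.5,-30,30,.094)
E
python3 m2.py
```

```text
[ 0.46794061 -0.01679191  0.24456126] [ 1.79992090e+02 -3.70203269e-03  9.71299330e+00]
bed front 60 ang -80.02 mid (np.float32(449.8), np.float32(-32.7)) medres 0.12
bed left 40 ang 14.56 mid (np.float32(485.3), np.float32(94.2)) medres 0.51
lid front 58 ang -80.84 mid (np.float32(519.0), np.float32(-6.8)) medres 0.33
lid right 60 ang 9.36 mid (np.float32(559.9), np.float32(-69.6)) medres 0.16
lid left 60 ang 9.33 mid (np.float32(554.3), np.float32(57.9)) medres 0.13
```

Emit:
{"op": "jog_arm", "data": {"deltas": [[[1,0,-0.4,0,0.003],[1,0,0,-5,0],[1,0,0,-5,0],[1,0,0,-5,0],[1,0,0,-2.8,0],[1,0.8,0.14,0,0],[1,1.0,0.17,0,0],[1,1.0,0.17,0,0]]]}}

```text
time_s: 26.05
tcp_pos: [0.498, -0.0156, 0.0681]
eef_rot: [-180.0, -0.2, 10.1]
contact_force: [0.1, -0.6, -0.2]
gripper_width: 0.075
gripper_force: 0.0
```

Emit:
{"op": "jog_arm", "data": {"deltas": [[[1,0.6,0.1,0,0],[1,0.3,0.05,0,0],[1,0.1,0.02,0,0]]]}}

```text
time_s: 26.42
tcp_pos: [0.506, -0.0145, 0.0667]
eef_rot: [-180.0, -0.0, 10.1]
contact_force: [0.5, -0.7, -0.9]
gripper_width: 0.0873
gripper_force: 0.0
```

Emit:
{"op": "jog_arm", "data": {"deltas": [[[1,0.1,0.02,0,0],[1,0.1,0.02,0,0]]]}}

```text
time_s: 26.68
tcp_pos: [0.5078, -0.0141, 0.0666]
eef_rot: [-180.0, 0.0, 10.1]
contact_force: [0.6, -0.5, -0.2]
gripper_width: 0.0874
gripper_force: 0.7
```

Emit:
{"op": "jog_arm", "data": {"deltas": [[[1,0.1,0.02,0,0]]]}}

```text
time_s: 26.8
tcp_pos: [0.5081, -0.0142, 0.0664]
eef_rot: [180.0, 0.1, 10.1]
contact_force: [-1.8, -1.9, 1.5]
gripper_width: 0.0874
gripper_force: 1.5
```

Emit:
{"op": "jog_arm", "data": {"deltas": [[[1,0.1,0.02,0,0]]]}}

```text
time_s: 26.92
tcp_pos: [0.5083, -0.0142, 0.0662]
eef_rot: [180.0, 0.2, 10.0]
contact_force: [-7.0, -1.0, 5.3]
gripper_width: 0.0878
gripper_force: 3.7
```

Emit:
{"op": "jog_arm", "data": {"deltas": [[[1,0.1,0.02,0,0]]]}}

```text
time_s: 27.05
tcp_pos: [0.5083, -0.0143, 0.066]
eef_rot: [180.0, 0.3, 10.0]
contact_force: [-9.6, 0.2, 7.3]
gripper_width: 0.0877
gripper_force: 5.2
```

Emit:
{"op": "jog_arm", "data": {"deltas": [[[1,0.1,0.02,0,0],[1,0.1,0.02,0,0]]]}}

```text
time_s: 27.3
tcp_pos: [0.5083, -0.0143, 0.0655]
eef_rot: [180.0, 0.5, 10.0]
contact_force: [-14.7, 1.4, 6.9]
gripper_width: 0.0879
gripper_force: 7.5
```

```bash
python3 - <<'E'
from e import *
edge,back,pr,im=run()
def W(n,mid,ang,h0,h1,z,w=6):
    a=np.radians(ang);d=np.array([np.cos(a),np.sin(a)]);m=np.array(mid)/1000
    p=[pr(np.append(m+d*h/1000,z)) for h in (h0,h1)];print(p[0].round(),p[1].round());edge(n,p[0],p[1],z,w)
print(r.get_state()["tcp_pos"],r.get_state()["eef_rot"],r.get_state()["contact_force"])
W("lid right",(578.5,-66.5),9.5,-15,30,.094)
W("groove",(535.5,-8),-80.3,-40,40,.094)
W("groove R",(581,-51),9.5,-30,25,.094,4)
E
```

```text
[ 0.50830399 -0.01429034  0.06538817] [179.98614736   0.49606589  10.01119453] [-13.44151715   1.13958237   6.51830396]
[488. 195.] [514.  30.]
lid right 60 ang 9.75 mid (np.float32(585.6), np.float32(-63.7)) medres 0.08
[141. 249.] [399. 250.]
groove 46 ang -79.54 mid (np.float32(535.5), np.float32(-3.4)) medres 0.09
[434. 227.] [459.  30.]
groove R 1 ang -82.63 mid (np.float32(566.2), np.float32(-52.3)) medres 0.0
```

Emit:
{"op": "jog_arm", "data": {"deltas": [[[1,-0.6,-0.1,0,0],[1,-1.5,-0.26,0,0],[1,-1.9,-0.34,0,0],[-1,0,0,5,0],[-1,0,0,6,0],[-1,0,0,6,0],[-1,0,1,0.5,-0.174],[-1,0,2,0,-0.175]]]}}

```text
time_s: 28.35
tcp_pos: [0.4729, 0.0101, 0.243]
eef_rot: [-179.9, -0.2, -10.3]
contact_force: [-0.5, -0.5, -0.7]
gripper_width: 0.0433
gripper_force: 0.0
```

Emit:
{"op": "jog_arm", "data": {"deltas": [[[-1,0,3,0,-0.175],[-1,1,3,0,-0.175],[-1,2,2,0,-0.175],[-1,2,1.5,0,-0.175],[-1,2,1,0,-0.175],[-1,2,0.5,0,-0.175],[-1,1.5,0,0,-0.172],[-1,0.5,0,0,0]]]}}

```text
time_s: 29.35
tcp_pos: [0.583, 0.1199, 0.2412]
eef_rot: [180.0, 0.0, -79.9]
contact_force: [0.3, 0.7, -0.6]
gripper_width: 0.0006
gripper_force: 0.0
```

Emit:
{"op": "jog_arm", "data": {"deltas": [[[-1,0,0,-5,0],[-1,0,0,-5,0],[-1,0,0,-5,0],[-1,0,0,-2.4,0],[-1,0,0,0,0],[-1,0,0,0,0]]]}}

```text
time_s: 30.1
tcp_pos: [0.5835, 0.1202, 0.0689]
eef_rot: [-179.9, 0.0, -79.8]
contact_force: [-0.3, 0.2, -0.4]
gripper_width: 0.0007
gripper_force: 0.0
```

Emit:
{"op": "jog_arm", "data": {"deltas": [[[-1,0.2,-1.2,0,0],[-1,0.2,-1.2,0,0],[-1,0.1,-0.8,0,0],[-1,0.07,-0.4,0,0],[-1,0.04,-0.2,0,0],[-1,0.03,-0.2,0,0]]]}}

```text
time_s: 30.85
tcp_pos: [0.5894, 0.0799, 0.0675]
eef_rot: [180.0, -0.0, -79.9]
contact_force: [-0.1, -0.3, 0.2]
gripper_width: 0.0007
gripper_force: 0.0
```

Emit:
{"op": "jog_arm", "data": {"deltas": [[[-1,0.02,-0.1,0,0],[-1,0.02,-0.1,0,0]]]}}

```text
time_s: 31.1
tcp_pos: [0.5897, 0.078, 0.0675]
eef_rot: [180.0, -0.0, -79.9]
contact_force: [-1.0, 0.7, -0.2]
gripper_width: 0.0003
gripper_force: 0.0
```

Emit:
{"op": "jog_arm", "data": {"deltas": [[[-1,0.02,-0.1,0,0]]]}}

```text
time_s: 31.22
tcp_pos: [0.5899, 0.077, 0.0676]
eef_rot: [-180.0, 0.0, -79.9]
contact_force: [-0.3, -0.5, 0.0]
gripper_width: 0.0007
gripper_force: 0.0
```

Emit:
{"op": "jog_arm", "data": {"deltas": [[[-1,0.02,-0.1,0,0]]]}}

```text
time_s: 31.35
tcp_pos: [0.59, 0.0765, 0.0676]
eef_rot: [-180.0, 0.0, -79.9]
contact_force: [-4.2, 7.0, 1.2]
gripper_width: 0.0003
gripper_force: 4.0
```

Emit:
{"op": "jog_arm", "data": {"deltas": [[[-1,0.02,-0.1,0,0]]]}}

```text
time_s: 31.48
tcp_pos: [0.5901, 0.0764, 0.0676]
eef_rot: [-180.0, 0.1, -79.9]
contact_force: [-5.8, 12.7, 3.7]
gripper_width: 0.0006
gripper_force: 6.9
```

Emit:
{"op": "jog_arm", "data": {"deltas": [[[-1,-0.06,0.3,0,0],[-1,-0.2,1.2,0,0],[-1,-0.4,2.4,0,0],[-1,0,0,5,0],[-1,0,0,6,0],[-1,0,0,6,0],[-1,-2,-1,0.5,0.174],[-1,-3,-1,0,0.174]]]}}

```text
time_s: 32.48
tcp_pos: [0.5338, 0.0943, 0.2435]
eef_rot: [-179.9, -0.0, -59.7]
contact_force: [-0.6, -0.2, 0.5]
gripper_width: 0.0004
gripper_force: 0.0
```

Emit:
{"op": "jog_arm", "data": {"deltas": [[[-1,-3,-1,0,0.174],[-1,-2,-2,0,0.174],[-1,-1,-2,0,0.174],[-1,-0.6,-2,0,0.174],[-1,0,-2,0,0.174],[-1,0,-2,0,0.174],[-1,0,-0.6,0,0.174],[-1,0,0,0,0]]]}}

```text
time_s: 33.48
tcp_pos: [0.4676, -0.0222, 0.2426]
eef_rot: [180.0, -0.0, 9.7]
contact_force: [-0.1, 0.3, -0.1]
gripper_width: 0.0005
gripper_force: 0.0
```

```bash
python3 m2.py
```

```text
[ 0.46766241 -0.02193073  0.24259683] [ 1.79998397e+02 -5.97600841e-03  9.56477137e+00]
bed front 60 ang -79.97 mid (np.float32(444.0), np.float32(2.0)) medres 0.25
bed left 38 ang 12.92 mid (np.float32(484.5), np.float32(93.6)) medres 0.75
lid front 60 ang -79.89 mid (np.float32(519.7), np.float32(-9.9)) medres 0.22
lid right 60 ang 9.46 mid (np.float32(560.3), np.float32(-69.6)) medres 0.19
lid left 60 ang 9.92 mid (np.float32(568.7), np.float32(60.1)) medres 0.16
```

The box is now at about 9.8–10°, in line with the bed. One more gentle two-finger touch from the front will confirm it.

Emit:
{"op": "jog_arm", "data": {"deltas": [[[1,0,0.1,0,0.004],[1,0,0,-5,0],[1,0,0,-5,0],[1,0,0,-5,0],[1,0,0,-2.6,0],[1,0.8,0.14,0,0],[1,1.0,0.17,0,0],[1,1.0,0.17,0,0]]]}}

```text
time_s: 34.52
tcp_pos: [0.4978, -0.0156, 0.068]
eef_rot: [-180.0, -0.2, 10.0]
contact_force: [0.4, 0.4, 0.8]
gripper_width: 0.075
gripper_force: 0.0
```

Emit:
{"op": "jog_arm", "data": {"deltas": [[[1,0.6,0.1,0,0],[1,0.3,0.05,0,0],[1,0.1,0.02,0,0],[1,0.1,0.02,0,0]]]}}

```text
time_s: 35.02
tcp_pos: [0.5065, -0.0145, 0.0666]
eef_rot: [180.0, 0.0, 10.0]
contact_force: [-0.1, 0.5, -0.4]
gripper_width: 0.0878
gripper_force: 0.0
```

Emit:
{"op": "jog_arm", "data": {"deltas": [[[1,0.1,0.02,0,0],[1,0.1,0.02,0,0]]]}}

```text
time_s: 35.28
tcp_pos: [0.5083, -0.0141, 0.0665]
eef_rot: [180.0, 0.0, 10.0]
contact_force: [-2.7, -0.5, 1.1]
gripper_width: 0.0879
gripper_force: 1.3
```

Emit:
{"op": "jog_arm", "data": {"deltas": [[[1,0.1,0.02,0,0],[1,0.1,0.02,0,0]]]}}

```text
time_s: 35.52
tcp_pos: [0.5083, -0.0142, 0.066]
eef_rot: [180.0, 0.3, 10.0]
contact_force: [-9.6, -0.4, 6.1]
gripper_width: 0.0876
gripper_force: 4.8
```

Emit:
{"op": "jog_arm", "data": {"deltas": [[[1,-0.5,-0.09,0,0],[1,-1.5,-0.26,0,0],[1,-1.6,-0.3,0,0],[-1,0,0,5,0],[-1,0,0,6,0],[-1,0.4,-2,6,0],[-1,0.6,-4,0.5,0],[-1,0.6,-4,0,0]]]}}

```text
time_s: 36.52
tcp_pos: [0.4904, -0.1205, 0.2422]
eef_rot: [-180.0, -0.2, 10.1]
contact_force: [0.9, 0.6, -0.3]
gripper_width: 0.0431
gripper_force: 0.0
```

Emit:
{"op": "jog_arm", "data": {"deltas": [[[-1,0.7,-4,0,0],[-1,0.7,-3.7,0,0],[-1,0,0,-4,0],[-1,0,0,-4,0],[-1,0,0,-2,0],[-1,0,0,0,0],[-1,0,0,0,0]]]}}

```text
time_s: 37.4
tcp_pos: [0.5049, -0.1968, 0.1418]
eef_rot: [180.0, -0.1, 10.1]
contact_force: [-0.1, -0.4, 0.3]
gripper_width: 0.0003
gripper_force: 0.0
```

```bash
python3 - <<'E'
from h import *
import cv2
P=np.array([.5964,.0013,np.radians(9.95)])
print(r.get_state()["tcp_pos"],r.get_state()["contact_force"],r.get_state()["gripper_width"])
print(tf(P,[-128,-180,108]),tf(P,[-120,-180,53]))
E
```

```text
[ 0.5049384  -0.19680284  0.14180847] [-0.06609117 -0.39959738  0.26662738] 0.0002778336473937933
[ 0.50142723 -0.19810956  0.108     ] [ 0.5093069  -0.19672725  0.053     ]
```

Emit:
{"op": "jog_arm", "data": {"deltas": [[[-1,-0.3,-0.1,-0.6,0],[-1,0,0,-0.6,0],[-1,0,0,-0.4,0],[-1,0,0,-0.4,0],[-1,0.03,0,-0.5,0],[-1,0.03,0,-0.5,0],[-1,0.04,0.01,-0.5,0],[-1,0.05,0.01,-0.5,0]]]}}

```text
time_s: 38.4
tcp_pos: [0.504, -0.1975, 0.1014]
eef_rot: [180.0, -0.1, 10.1]
contact_force: [-0.5, 2.8, 8.2]
gripper_width: 0.0
gripper_force: 4.0
```

Emit:
{"op": "jog_arm", "data": {"deltas": [[[-1,0.06,0.01,-0.5,0],[-1,0.07,0.01,-0.5,0],[-1,0.08,0.01,-0.5,0],[-1,0.08,0.02,-0.5,0],[-1,0.09,0.02,-0.5,0]]]}}

```text
time_s: 39.02
tcp_pos: [0.5085, -0.1967, 0.0769]
eef_rot: [180.0, -0.2, 10.1]
contact_force: [-0.6, 3.1, 12.6]
gripper_width: 0.0004
gripper_force: 6.0
```

Emit:
{"op": "jog_arm", "data": {"deltas": [[[-1,0.05,0.01,-0.3,0],[-1,0.04,0,-0.2,0]]]}}

```text
time_s: 39.28
tcp_pos: [0.5096, -0.1965, 0.0721]
eef_rot: [180.0, -0.2, 10.1]
contact_force: [-2.3, 5.4, 16.7]
gripper_width: 0.0004
gripper_force: 9.1
```

Emit:
{"op": "jog_arm", "data": {"deltas": [[[-1,0.02,0,-0.1,0],[-1,0.02,0,-0.1,0]]]}}

```text
time_s: 39.52
tcp_pos: [0.5098, -0.1965, 0.0715]
eef_rot: [179.9, -0.2, 10.1]
contact_force: [-8.8, 8.6, 32.6]
gripper_width: 0.0009
gripper_force: 16.4
```

Emit:
{"op": "jog_arm", "data": {"deltas": [[[-1,0,0,-0.1,0],[-1,0,0,-0.1,0]]]}}

```text
time_s: 39.78
tcp_pos: [0.5099, -0.1965, 0.071]
eef_rot: [179.9, -0.2, 10.2]
contact_force: [-13.4, 13.4, 49.4]
gripper_width: 0.0002
gripper_force: 24.9
```

Emit:
{"op": "jog_arm", "data": {"deltas": [[[-1,-0.05,0,0.4,0],[-1,-0.1,-0.02,0.8,0],[-1,-0.15,-0.02,1.0,0],[-1,-0.15,-0.02,1.0,0],[-1,-0.1,-0.01,1.0,0],[-1,-0.08,-0.01,1.0,0],[-1,-0.05,0,1.0,0],[-1,0,0,1.0,0]]]}}

```text
time_s: 40.78
tcp_pos: [0.5014, -0.1976, 0.1391]
eef_rot: [-180.0, -0.0, 10.0]
contact_force: [-0.2, 0.2, 0.6]
gripper_width: 0.0004
gripper_force: 0.0
```

Emit:
{"op": "jog_arm", "data": {"deltas": [[[-1,0,0,3,0],[-1,0,0,5,0],[-1,-1,4,4,0],[-1,-1,5,0,0],[-1,-1,5,0,0],[-1,-0.6,3.6,0,0],[-1,0,0,0,0],[-1,0,0,0,0]]]}}

```text
time_s: 41.78
tcp_pos: [0.4655, -0.0216, 0.2587]
eef_rot: [180.0, 0.0, 10.1]
contact_force: [0.2, 0.5, -0.3]
gripper_width: 0.0002
gripper_force: 0.0
```

```bash
python3 m2.py; python3 - <<'E'
from h import *
import cv2
# pad/foot unchanged vs raised? compare scene with first crop around pad and box
a=r.capture("scene").astype(float)[154:274,180:340]
o=cv2.resize(cv2.imread("pics/c1.png"),(160,120),interpolation=cv2.INTER_AREA).astype(float)
d=np.abs(a-o).mean(2)
print("pad diff",d[72:92,96:128].mean().round(1),"arm diff",d[25:70,115:142].mean().round(1),"stop",d[60:76,86:97].mean().round(1))
E
```

```text
[ 0.46549526 -0.02195514  0.25864986] [1.79995042e+02 1.55373674e-02 1.00300452e+01]
bed front 60 ang -80.33 mid (np.float32(444.9), np.float32(-4.3)) medres 0.25
bed left 43 ang 10.11 mid (np.float32(487.7), np.float32(94.0)) medres 1.02
lid front 51 ang -80.01 mid (np.float32(521.9), np.float32(-19.7)) medres 0.21
lid right 60 ang 9.51 mid (np.float32(560.5), np.float32(-68.2)) medres 0.19
lid left 60 ang 9.67 mid (np.float32(558.4), np.float32(57.2)) medres 0.26
pad diff 5.5 arm diff 6.5 stop 11.5
```

```bash
python3 -c "
from plant import r
print(r.close_job())"
```

```text
the job is handed in; nothing more can be done
None
```

I touched the box off against the two rear buttons and the side button, let go of it, pressed the pedal down to its stop and let it come back up, then handed the job in at about 42 s. Box contact (rigid stops by force) and the closed lid (wrist-camera edges) were inferred, and the hand-in gave no verdict.

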